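# Find the housing with the core and hold it up

### The arm

A 6-joint arm with a two-finger parallel gripper is mounted at the origin on the work surface; the furniture and walls round the work are solid. World frame = base frame: x ahead of the robot, y to its left, z up, the work surface at z = 0. Lengths are in m, angles in degrees, forces in N, time in s.
With the tool pointing down it reaches from about 0.25 to 0.775 m from the base axis. Payload 8.9 kg.
Tool frame: the origin (TCP) lies midway between the tips of the shut fingers; the grasp point (between the pads) lies 19 mm behind it (arm.grasp_offset is the distance from the TCP to the grasp point, in m); z points along the fingers, y is the line along which they close (so a half turn about z gives the same grasp; the last joint's range is limited). The gripper opens to 85 mm and grips with 20 to 120 N. Pads are 22 mm wide; open, the fingers measure 114 mm over their backs; the gripper's body (76 mm by 85 mm) begins 54 mm behind the grasp point. The pads swing forward as they close: fully open they stand 13 mm farther back than shut.
Start: joints at [-7.981, 16.656, -8.789, 64.555, 0, 82.019], TCP at [0.525, 0, 0.231] pointing down, gripper open.
Joint ranges: [-144.48, 144.48], [-52.06, 99.96], [-74.48, 78.29], [-112.23, 115.85], [-86.99, 84.42], [-180, 180]. Speed limits (degrees/s): [127.2, 127.2, 159.86, 180, 180, 180].

### API

Orientations are given as a 3x3 rotation matrix whose columns are the frame's x, y, z axes.
In Python, from rig import arm gives the robot as it stands.
- The arm moves only by the tool send_rows, never from a script. Its argument "commands" is a list of rows, each an object with "translation": the shift along the tool's x, y, z in cm, a list of three; "rot": the turn, a rotation vector about the tool's x, y, z in degrees, a list of three; "claw": the finger opening in cm, from 0 to 8.54. A call has 1 to 10 rows; each row shifts and turns the commanded pose from where the row before left it, along the tool's axes as they then stand; what a row does not reach is not made up. A row lasts 1/8 s, in which the tool goes at most 62.5 mm and 10.7 degrees, less where a joint would pass 70% of its speed; a pose out of reach is approached as far as the arm can. A call with a gripper value outside its range is refused whole. The fingers move at their own pace and stop on an object; "grip_force" is the grip in N (left out, the last holds). Time passes only in rows, so rows that do not move let the fingers close. It gives the time, the measured TCP pose, the force, the opening and the grip force at its end, in the units of the state.
- arm.read_state(): the state, without advancing time (a new reading comes with each control period).
- arm.get_image(name): name is "scene" or "side" or "wrist"; returns (picture, depth): 384x512x3 uint8, red, green, blue; 384x512 float32, m along the optical axis (not along the pixel's ray), 0 where there is no reading.
- arm.camera_info(name): a dict with "vfov" (degrees; the focal length in pixels is half the picture's height over the tangent of half this angle, whatever the lens; pixels are square), "cx", "cy" (the principal point, pixels), "k1" (the pictures are not rectified: a ray, as slopes to the right and down, at radius r is drawn at 1 + k1 r^2 times it, then the intrinsics apply), "R" (3x3) and "t" (3): a world point X has camera coordinates R X + t. Camera axes: x right, y down, z forward; pixel columns grow to the right and rows downward; lengths in m; the calibration is good to about 2 mm. A picture is of the moment at which its call begins: read the wrist's pose just before it. camera_info takes no time and is no camera call; for the wrist camera it gives the pose at the moment of the call.
- arm.close_job(): hands the job in; it is judged then, once.
The state is a dict: "time_s": time; "q": joint angles; "joint_velocities": joint speeds; "joint_torque": joint torques, N m; "tool_pos": TCP position; "eef_rot": TCP orientation; "contact_force": force on the tool from outside, world axes, zero at the start; "torque": the same for the moment, N m; "opening": opening from 0.0 (shut) to 1.0 (fully open); "finger_force": force on a finger pad.
Only numpy, scipy, OpenCV 4.12 (cv2) and the standard library are available. Lean on these libraries where they do the work, as an engineer would, in place of code of your own. Each camera call takes 0.05 s, during which the arm holds its last target. There are 200 camera calls.

### The job

Swing the hasp fully back off the two sealed housings and leave it back. Lift the housing nearer the robot some 5 cm clear of the cradle to feel its weight and set it back standing on its seat, then lift the farther one likewise; only one has its steel core inside. Finish by holding the heavier one upright in the gripper, still, more than 10 cm above the round cork pad and centred over it, with the lighter one standing released on its own seat; never tip a housing over or disturb the other things on the table. The program finishes while still holding it.

Things in the scene. Friction and masses are not known exactly. Their poses are not given: they have to be found in the camera images.
- cradle: Fixed aluminium plate 164 mm (x) by 146 mm (y), 10 mm thick, lying on the table, carrying both housings. Origin at the centre of its underside; z up, x from the near seat to the far seat, y from the hasp's hinge toward its catch. Grey hinge bracket (31 mm wide, top 84 mm above the table) at y = -54 mm; grey catch post (16 mm wide, 12 mm along y) at y = +30 mm with a small staple whose top is 84 mm above the table.
- near_seat (a point): Middle of the flat rubber seat (54 mm across, flush) nearer the robot, 10 mm above the table, at x = -48 mm of the cradle.
- far_seat (a point): Middle of the same kind of seat farther from the robot, at x = +48 mm of the cradle.
- hasp (a joint): Hinge of the T-shaped steel hasp, rad: 0 closed (level, its crossbar 3 mm above both lids so that they cannot be lifted), grows as its knob rises and swings back over the hinge; 1.57 upright, 2.3 the stop, fully back. About 1.9 and up is clear of the housings. Stiff (0.09 N m): stays where it is left. Starts at 0 to 0.1.
- hasp_hinge (a point): Point on the hasp's hinge axis, 74 mm above the table, at y = -50 mm of the cradle; the axis is the cradle's x, and the hasp opens by a positive (right-handed) turn about +x.
- hasp_knob (a point): Centre of the hasp's black knob: a bar 14 mm diameter, 26 mm long along the cradle's x, 105 mm from the hinge along the strap and 18 mm above it; the strap and stem are 12 mm wide or less, so the knob is best pinched on its two ends, and it may pivot between the fingers. The crossbar is 50 mm from the hinge, 6 mm thick, 130 mm long along x.
- near_center (a point): Sealed round aluminium housing, 44 mm diameter, 58 mm tall, black lid, standing upright on the cradle's near rubber seat (-48 mm along the cradle's x). The two look the same: one holds a steel core and weighs 0.35 to 0.52 kg, the other is empty and weighs 0.12 to 0.16 kg; which is which changes from run to run, and either name may be the heavy one. A core may shift by a millimetre or two inside. This point is the centre, 29 mm above its underside; z is its axis.
- far_center (a point): Sealed round aluminium housing, 44 mm diameter, 58 mm tall, black lid, standing upright on the cradle's far rubber seat (+48 mm along the cradle's x). The two look the same: one holds a steel core and weighs 0.35 to 0.52 kg, the other is empty and weighs 0.12 to 0.16 kg; which is which changes from run to run, and either name may be the heavy one. A core may shift by a millimetre or two inside. This point is the centre, 29 mm above its underside; z is its axis.
- near_housing: The housing on the near seat; origin at the centre of its underside, z up its axis.
- far_housing: The housing on the far seat; origin at the centre of its underside, z up its axis.
- pad_center (a point): Centre of the flat round cork pad, 90 mm across, 3 mm thick, fixed on the table to the robot's right.
- flux_bottle: Bystander, not to be disturbed: cream flux bottle with a red needle cap, 40 mm across, 116 mm tall, standing. Origin under its centre.
- capacitor: Bystander, not to be disturbed: dark blue capacitor, 25 mm across, 46 mm tall, standing. Origin under its centre.
- step_gauge: Bystander, not to be disturbed: small aluminium step gauge, 26x68x24 mm. Origin under its centre.
- clamp_knob: Bystander, not to be disturbed: black star knob standing on its head, 36 mm across, 38 mm tall. Origin under its centre.

How it is judged (in metres and radians):
On the way, in this order (a step that is already met when the one before it is completed fails the run):
1. the hasp is swung back, past 1.8 rad (value of joint hasp above 1.8 rad), for 0.2 s.
2. the near housing is lifted in the gripper at least 30 mm off its seat (z of near_center in the frame of cradle above 0.069 m and contact force between near_housing and cradle below 0.05 N and contact force between near_housing and the fingers above 1 N), for 0.2 s.
3. the near housing is set back standing on its seat (within 15 mm) and released (horizontal distance between near_center and near_seat below 0.015 m and z of near_center in the frame of cradle below 0.044 m and angle between near_housing's own z axis and vertical below 0.1 rad and contact force between near_housing and cradle above 0.5 N and contact force between near_housing and the arm below 0.05 N and contact force between near_housing and the fingers below 0.05 N and linear speed of near_housing below 0.02 m/s), for 0.1 s.
4. the far housing is lifted in the gripper at least 30 mm off its seat (z of far_center in the frame of cradle above 0.069 m and contact force between far_housing and cradle below 0.05 N and contact force between far_housing and the fingers above 1 N), for 0.2 s.
At the end, for the whole second after the job is handed in: Hasp past 1.7 rad. The heavier housing held in the fingers, still, upright within 0.2 rad, centre over 0.13 m above the table and within 35 mm of the pad's centre in plan. The lighter (presses on the cradle under 2.5 N) stands released on its own seat within 15 mm (value of joint hasp above 1.7 rad and ((height (world z) of near_center above 0.13 m and horizontal distance between near_center and pad_center below 0.035 m and angle between near_housing's own z axis and vertical below 0.2 rad and contact force between near_housing and the fingers above 1 N and linear speed of near_housing below 0.03 m/s and horizontal distance between far_center and far_seat below 0.015 m and z of far_center in the frame of cradle below 0.044 m and angle between far_housing's own z axis and vertical below 0.1 rad and contact force between far_housing and cradle between 0.5 and 2.5 N and contact force between far_housing and the arm below 0.05 N and contact force between far_housing and the fingers below 0.05 N and linear speed of far_housing below 0.02 m/s) or (height (world z) of far_center above 0.13 m and horizontal distance between far_center and pad_center below 0.035 m and angle between far_housing's own z axis and vertical below 0.2 rad and contact force between far_housing and the fingers above 1 N and linear speed of far_housing below 0.03 m/s and horizontal distance between near_center and near_seat below 0.015 m and z of near_center in the frame of cradle below 0.044 m and angle between near_housing's own z axis and vertical below 0.1 rad and contact force between near_housing and cradle between 0.5 and 2.5 N and contact force between near_housing and the arm below 0.05 N and contact force between near_housing and the fingers below 0.05 N and linear speed of near_housing below 0.02 m/s))); the arm keeps its last pose, push and grip.
It fails at once if a housing is tipped over (leans more than 0.6 rad) (angle between any of near_housing, far_housing's own z axis and vertical above 0.6 rad).
It fails at once if a bystander is moved more than 25 mm (distance of any of flux_bottle, capacitor, step_gauge, clamp_knob from where it was at the start of the episode above 0.025 m).
It also fails if it takes over 67 s, if anything falls off the work surface, if the arm or the gripper's body presses on something with over 40 N, if the wrist force passes 120 N, or if a joint passes its speed limit or range.

## Working session

There is one attempt and no reset: what is moved stays moved. The work goes in short steps, Python scripts to look and compute and a tool call to move; the robot and the scene stay as the last step left them, time stands still between calls to the robot, and variables do not carry over. Pictures are saved under pics/ and viewed, at most 10 in all, crops included, and the job is handed in when it is done.

Besides the shell and the picture viewer there is one more tool, called in YAML: its name, and indented under it one key for each argument. send_rows: Moves the arm, as the interface text tells. Its arguments: {"type":"object","properties":{"commands":{"type":"array"},"grip_force":{"type":"number"}},"required":["commands"]}

```bash
mkdir -p pics; ls; cat > h.py <<'E'
from rig import arm
import numpy as np, cv2
def ci(n):
    c=arm.camera_info(n); f=192/np.tan(np.radians(c['vfov'])/2)
    return c,f,np.array(c['R']),np.array(c['t'])
def cloud(n,c4=None):
    c,f,R,t=c4 or ci(n); im,d=arm.get_image(n)
    v,u=np.mgrid[0:384,0:512]; xd=(u-c['cx'])/f; yd=(v-c['cy'])/f
    x,y=xd.copy(),yd.copy()
    for _ in range(8):
        s=1+c['k1']*(x*x+y*y); x=xd/s;y=yd/s
    P=np.stack([x*d,y*d,d],-1); W=(P-t)@R
    W[d==0]=np.nan
    return im,d,W
E
python3 - <<'E'
from h import *
for n in('scene','side'):
    im,d,W=cloud(n); cv2.imwrite(f'pics/{n}.png',im[:,:,::-1]); np.save(n,W); np.save(n+'im',im)
s=arm.read_state(); print({k:np.round(v,3).tolist() for k,v in s.items()})
print(arm.camera_info('scene'))
E
```

```text
pics
{'time_s': 0.1, 'q': [-7.981, 16.687, -8.826, 64.556, 0.002, 82.019], 'joint_velocities': [0.028, -0.019, 0.153, 0.039, -0.045, 0.074], 'joint_torque': [0.001, -53.798, 33.192, 0.009, -0.0, 0.0], 'tool_pos': [0.525, 0.0, 0.231], 'eef_rot': [[0.0, 1.0, -0.001], [1.0, -0.0, 0.0], [0.0, -0.001, -1.0]], 'contact_force': [0.157, 0.048, -0.492], 'torque': [-0.017, -0.011, 0.022], 'finger_force': 0.0, 'opening': 1.003}
{'vfov': 55.754376928489634, 'cx': 261.2776612894455, 'cy': 193.48272735716438, 'k1': -0.013941238081418035, 'R': array([[ 0.64179315, -0.76670564,  0.01624849],
       [-0.45005641, -0.39371905, -0.80152014],
       [ 0.62092735,  0.5070974 , -0.59774698]]), 't': array([-0.50323393,  0.19797724,  0.70831124])}
```

View pics/scene.png

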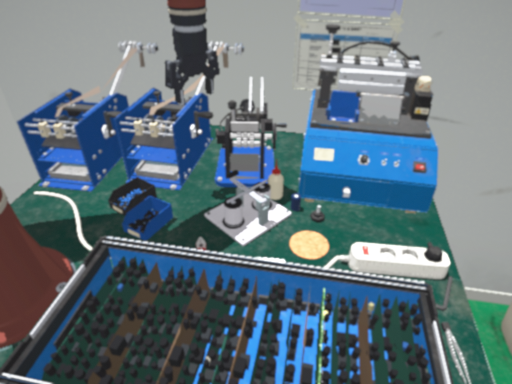

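View pics/side.png

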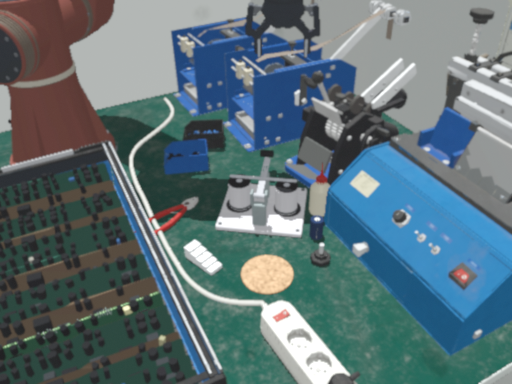

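The scene view shows the cradle near (248,212) and the pad at (310,244). In the side view the housings are at (240,193) and (288,198), the hinge bracket at (260,207), the knob at about (267,155) and the pad at (267,273).

```bash
python3 - <<'E'
from h import *
W=np.load('side.npy');im=np.load('sideim.npy')
def p(u,v): print((u,v),np.round(np.nanmedian(W[v-1:v+2,u-1:u+2].reshape(-1,3),axis=0),3))
for q in[(240,184),(288,189),(260,190),(267,155),(262,215),(267,273),(219,226),(303,232),(230,178),(307,184),(318,195),(318,228),(320,256),(202,256)]: p(*q)
c=im[130:290,180:350]; cv2.imwrite('pics/c1.png',cv2.resize(c,None,fx=3.5,fy=3.5,interpolation=cv2.INTER_CUBIC)[:,:,::-1])
# pad
hsv=cv2.cvtColor(im,cv2.COLOR_RGB2HSV)
m=(hsv[...,0]>8)&(hsv[...,0]<22)&(hsv[...,1]>70)&(hsv[...,2]>120); m[:250]=0;m[300:]=0;m[:,:235]=0;m[:,300:]=0
P=W[m];print('pad',m.sum(),np.nanmedian(P,0),(np.nanpercentile(P,1,0)+np.nanpercentile(P,99,0))/2)
# plate
m=(np.abs(W[...,2]-.010)<.004); m&=hsv[...,1]<50;m&=hsv[...,2]>110; m[:165]=0;m[240:]=0;m[:,:205]=0;m[:,320:]=0
P=W[m][:,:2].astype(np.float32); r=cv2.minAreaRect(P);print('plate',m.sum(),r)
m=(W[...,2]>.064)&(W[...,2]<.071);m[:150]=0;m[240:]=0;m[:,:205]=0;m[:,306:]=0
v,u=np.where(m);print(np.c_[u,v,np.round(W[m]*1000)].astype(int)[::12].tolist())
E
```

```text
(240, 184) [ 0.45  -0.204  0.068]
(288, 189) [ 0.542 -0.218  0.068]
(260, 190) [ 0.49  -0.236  0.078]
(267, 155) [ 0.5  -0.15  0.1 ]
(262, 215) [ 0.495 -0.259  0.036]
(267, 273) [ 0.508 -0.373  0.003]
(219, 226) [ 0.413 -0.26   0.008]
(303, 232) [ 0.572 -0.261 -0.001]
(230, 178) [ 0.429 -0.186  0.067]
(307, 184) [ 0.584 -0.115  0.005]
(318, 195) [ 0.599 -0.214  0.054]
(318, 228) [ 0.598 -0.282  0.028]
(320, 256) [ 0.599 -0.343  0.017]
(202, 256) [ 0.394 -0.349  0.016]
pad 1611 [ 0.50795103 -0.37474805  0.0024652 ] [ 0.50766895 -0.37278957  0.00232448]
plate 2015 ((0.5082608461380005, -0.19914332032203674), (0.1507568359375, 0.19434754550457), 83.81655883789062)
[[302, 150, 571, -74, 65], [242, 174, 452, -173, 69], [234, 178, 437, -187, 69], [286, 178, 538, -181, 67], [237, 179, 443, -189, 68], [249, 179, 467, -189, 68], [239, 180, 447, -190, 67], [229, 181, 428, -196, 68], [241, 181, 452, -199, 71], [279, 181, 525, -191, 67], [237, 182, 444, -199, 68], [276, 182, 519, -196, 68], [288, 182, 542, -194, 67], [232, 183, 435, -203, 69], [244, 183, 458, -200, 67], [282, 183, 531, -200, 69], [294, 183, 553, -199, 69], [238, 184, 446, -204, 67], [276, 184, 519, -202, 68], [288, 184, 542, -204, 69], [232, 185, 436, -211, 70], [244, 185, 458, -206, 67], [282, 185, 531, -204, 67], [294, 185, 553, -205, 68], [238, 186, 447, -212, 68], [277, 186, 521, -208, 67], [289, 186, 544, -209, 69], [235, 187, 442, -214, 67], [277, 187, 521, -211, 67], [289, 187, 544, -213, 69], [238, 188, 447, -214, 65], [284, 188, 535, -213, 67], [277, 189, 521, -214, 65], [289, 189, 544, -219, 69], [281, 190, 529, -222, 69], [293, 190, 551, -221, 68], [289, 191, 544, -225, 69], [293, 192, 552, -222, 64], [252, 200, 477, -255, 69], [266, 202, 502, -257, 67]]
```

View pics/c1.png

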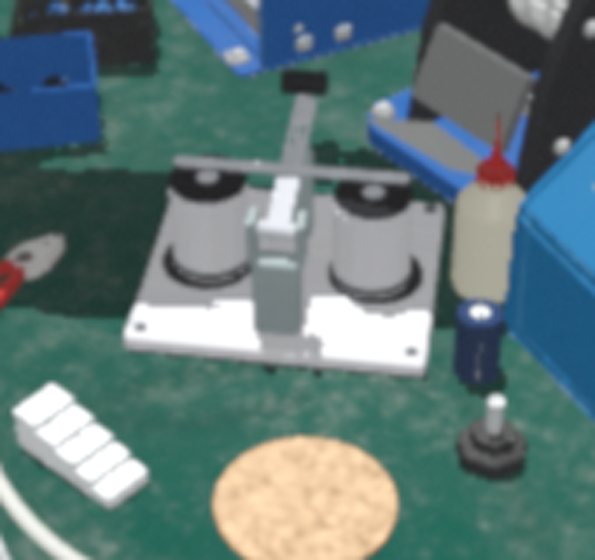

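The crop shows the T-hasp closed, with its knob at (303,82), crossbar over both lids and bracket at (278,290). The flux bottle stands close beyond the far housing. Next I move above the knob for a closer look.

send_rows:
  commands:
    - {"translation":[-3.7,-0.7,0],"rot":[0,0,1.25],"claw":8.5}
    - {"translation":[-3.7,-0.7,0],"rot":[0,0,1.25],"claw":8.5}
    - {"translation":[-3.7,-0.7,0],"rot":[0,0,1.25],"claw":8.5}
    - {"translation":[-3.7,-0.7,0],"rot":[0,0,1.25],"claw":8.5}
    - {"translation":[0,0,0],"rot":[0,0,0],"claw":8.5}
    - {"translation":[0,0,0],"rot":[0,0,0],"claw":8.5}

```text
time_s: 0.85
tool_pos: [0.492, -0.1466, 0.2311]
eef_rot: [[0.087, 0.996, -0.0], [0.996, -0.087, 0.001], [0.001, -0.001, -1.0]]
contact_force: [-0.1, 1.0, 0.8]
opening: 0.995
finger_force: 0.0
```

```bash
python3 - <<'E'
from h import *
s=arm.read_state(); print({k:np.round(s[k],3).tolist() for k in('tool_pos','eef_rot','q')})
im,d,W=cloud('wrist'); cv2.imwrite('pics/w1.png',im[:,:,::-1]); np.save('w1',W); np.save('w1im',im)
b=np.load('side.npy'); v,u=np.mgrid[0:384,0:512]
print('range',np.nanpercentile(W[...,:2].reshape(-1,2),[2,98],axis=0))
for z0,z1 in((.064,.074),(.09,.106),(.074,.09)):
    m=(W[...,2]>z0)&(W[...,2]<z1)&(W[...,0]<.58)&(W[...,1]<-.1)
    print(z0,m.sum(),np.round(W[m][::max(1,m.sum()//25)],3).tolist())
m=(np.abs(b[...,0]-.6)<.03)&(np.abs(b[...,1]+.21)<.035)&(b[...,2]>.01)
P=b[m]
for z in np.arange(.01,.13,.01):
    k=np.abs(P[:,2]-z)<.005
    if k.sum():print(round(z,3),k.sum(),np.round([*P[k,0].min(keepdims=1),*P[k,0].max(keepdims=1),P[k,1].min(),P[k,1].max()],3))
E
```

```text
{'tool_pos': [0.492, -0.147, 0.231], 'eef_rot': [[0.087, 0.996, -0.0], [0.996, -0.087, 0.001], [0.001, -0.001, -1.0]], 'q': [-24.767, 15.436, -10.507, 64.096, 0.018, 70.244]}
range [[ 0.21143271 -0.39730243]
 [ 0.7339133   0.02694547]]
0.064 2963 [[0.49, -0.162, 0.066], [0.543, -0.182, 0.065], [0.463, -0.177, 0.068], [0.527, -0.184, 0.069], [0.461, -0.181, 0.069], [0.439, -0.181, 0.07], [0.534, -0.191, 0.069], [0.447, -0.185, 0.068], [0.537, -0.194, 0.07], [0.444, -0.188, 0.07], [0.529, -0.197, 0.069], [0.433, -0.191, 0.069], [0.519, -0.199, 0.07], [0.458, -0.202, 0.069], [0.463, -0.205, 0.07], [0.433, -0.205, 0.069], [0.541, -0.215, 0.069], [0.531, -0.217, 0.069], [0.544, -0.221, 0.069], [0.219, -0.203, 0.065], [0.227, -0.215, 0.073], [0.231, -0.227, 0.071], [0.245, -0.248, 0.064], [0.25, -0.26, 0.071], [0.261, -0.277, 0.074], [0.25, -0.394, 0.07]]
0.09 1181 [[0.498, -0.139, 0.091], [0.512, -0.139, 0.102], [0.486, -0.139, 0.105], [0.222, -0.205, 0.091], [0.224, -0.214, 0.091], [0.23, -0.212, 0.105], [0.234, -0.217, 0.104], [0.234, -0.22, 0.104], [0.238, -0.226, 0.1], [0.238, -0.229,
[... 726 characters left out ...]
, [0.229, -0.218, 0.08], [0.231, -0.222, 0.08], [0.231, -0.22, 0.089], [0.501, -0.247, 0.084], [0.237, -0.232, 0.085], [0.241, -0.24, 0.085], [0.248, -0.249, 0.087], [0.252, -0.26, 0.087], [0.203, -0.268, 0.086], [0.266, -0.284, 0.076], [0.267, -0.367, 0.089], [0.259, -0.389, 0.086]]
0.01 47 [ 0.57   0.614 -0.242 -0.176]
0.02 69 [ 0.584  0.613 -0.218 -0.196]
0.03 60 [ 0.586  0.614 -0.218 -0.201]
0.04 63 [ 0.585  0.614 -0.218 -0.2  ]
0.05 75 [ 0.585  0.615 -0.219 -0.198]
0.06 117 [ 0.585  0.621 -0.216 -0.189]
0.07 77 [ 0.592  0.618 -0.211 -0.188]
0.08 72 [ 0.595  0.614 -0.207 -0.189]
0.09 16 [ 0.602  0.607 -0.201 -0.196]
0.1 7 [ 0.603  0.605 -0.2   -0.194]
0.11 5 [ 0.604  0.604 -0.198 -0.194]
```

View pics/w1.png

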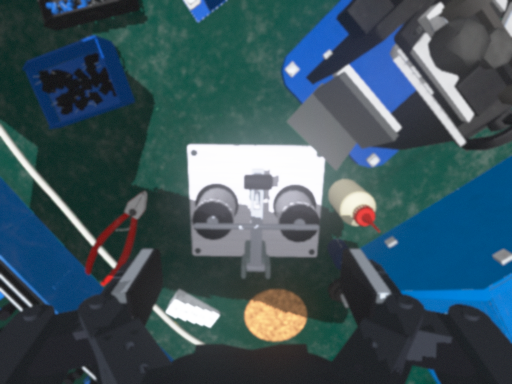

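The wrist view shows the cradle nearly aligned with the tool, so its yaw is about -5°. The knob is at (262,181), the lids at about (215,212) and (297,212), the bracket at (257,255), the pad at (276,315) and the bottle at (350,203).

```bash
python3 - <<'E'
from h import *
W=np.load('w1.npy'); im=np.load('w1im.npy'); v,u=np.mgrid[0:384,0:512]
def box(m): 
    P=W[m]; r=cv2.minAreaRect(P[:,:2].astype(np.float32)); print(m.sum(),np.round(P.mean(0),4),r)
R=(u>180)&(u<335)&(v>140)&(v<285)
print('knob');box(R&(W[...,2]>.094)&(W[...,2]<.11)&(v<200)&(im.max(2)<90))
print('plate');box(R&(abs(W[...,2]-.01)<.004))
print('bar');box(R&(W[...,2]>.074)&(W[...,2]<.09)&(v>219)&(v<234)&((u<250)|(u>268)))
for a,b in((190,243),(270,325)):
    m=R&(W[...,2]>.065)&(W[...,2]<.073)&(u>a)&(u<b)
    P=W[m][:,:2].astype(np.float32); h=cv2.minEnclosingCircle(P); print('lid',m.sum(),h)
hsv=cv2.cvtColor(im,cv2.COLOR_RGB2HSV)
m=(hsv[...,0]>8)&(hsv[...,0]<24)&(hsv[...,1]>70)&(v>285)&(v<345)&(u>240)&(u<312)
print('pad');box(m&(W[...,2]<.01))
E
```

```text
knob
0 [nan nan nan] ((0.0, 0.0), (0.0, 0.0), 0.0)
plate
9320 [ 0.495  -0.1829  0.011 ] ((0.5051953196525574, -0.2195294201374054), (0.1887345016002655, 0.19226272404193878), 84.28095245361328)
bar
634 [ 0.4927 -0.1965  0.0813] ((0.4931662976741791, -0.19695723056793213), (0.00633955467492342, 0.1282733827829361), 84.18901062011719)
lid 1033 ((0.45535925030708313, -0.20664234459400177), 0.03872322291135788)
lid 1014 ((0.5388986468315125, -0.20253179967403412), 0.022094078361988068)
pad
2680 [ 0.5083 -0.3701  0.0038] ((0.5087008476257324, -0.3729996681213379), (0.09318234771490097, 0.09222042560577393), 71.8392333984375)<stdin>:4: RuntimeWarning: Mean of empty slice.
  ret = um.true_divide(
```

send_rows:
  commands:
    - {"translation":[0.35,0.6,3.9],"rot":[0,0,0.8],"claw":8.5}
    - {"translation":[0,0,3.9],"rot":[0,0,0],"claw":6.0}
    - {"translation":[0,0,3.9],"rot":[0,0,0],"claw":5.0}
    - {"translation":[0,0,3.6],"rot":[0,0,0],"claw":4.0}
    - {"translation":[0,0,0],"rot":[0,0,0],"claw":2.0}
    - {"translation":[0,0,0],"rot":[0,0,0],"claw":1.0}
    - {"translation":[0,0,0],"rot":[0,0,0],"claw":1.0}
    - {"translation":[0,0,0],"rot":[0,0,0],"claw":1.0}
  grip_force: 40

```text
time_s: 1.9
tool_pos: [0.4984, -0.1432, 0.0789]
eef_rot: [[0.101, 0.995, 0.0], [0.995, -0.101, 0.001], [0.001, 0.0, -1.0]]
contact_force: [-1.6, 5.3, 0.6]
opening: 0.298
finger_force: 39.8
```

```bash
python3 - <<'E'
from h import *
s=arm.read_state(); print({k:np.round(s[k],3).tolist() for k in('tool_pos','q','opening','finger_force','contact_force')})
im,d,W=cloud('wrist'); cv2.imwrite('pics/w2.png',im[:,:,::-1])
E
```

```text
{'tool_pos': [0.498, -0.143, 0.079], 'q': [-24.154, 23.956, -23.1, 42.954, 0.064, 71.614], 'opening': 0.298, 'finger_force': 39.815, 'contact_force': [-1.571, 5.302, 0.628]}
```

View pics/w2.png

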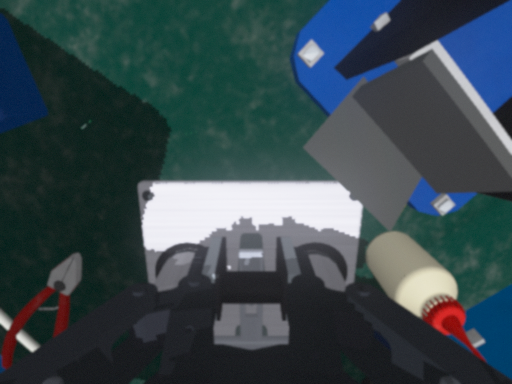

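The view shows the fingers pinching the knob on both ends, at about (255,285), with an opening of 25 mm. Next I swing it along the arc.

send_rows:
  commands:
    - {"translation":[-0.34,0,-1.12],"rot":[0,0,0],"claw":1.0}
    - {"translation":[-0.44,0,-1.03],"rot":[0,0,0],"claw":1.0}
    - {"translation":[-0.54,0,-0.97],"rot":[0,0,0],"claw":1.0}
    - {"translation":[-0.64,0,-0.92],"rot":[0,0,0],"claw":1.0}
    - {"translation":[-0.73,0,-0.84],"rot":[0,0,0],"claw":1.0}
    - {"translation":[-0.81,0,-0.76],"rot":[0,0,0],"claw":1.0}
    - {"translation":[-1.05,0,-0.77],"rot":[0,0,0],"claw":1.0}
    - {"translation":[-1.13,0,-0.64],"rot":[0,0,0],"claw":1.0}
    - {"translation":[-1.2,0,-0.5],"rot":[0,0,0],"claw":1.0}
    - {"translation":[-1.26,0,-0.35],"rot":[0,0,0],"claw":1.0}

```text
time_s: 3.2
tool_pos: [0.4901, -0.2256, 0.1576]
eef_rot: [[0.101, 0.995, 0.0], [0.995, -0.101, 0.001], [0.001, 0.0, -1.0]]
contact_force: [0.7, 2.6, -7.6]
opening: 0.295
finger_force: 39.7
```

send_rows:
  commands:
    - {"translation":[-1.28,0,-0.19],"rot":[0,0,0],"claw":1.0}
    - {"translation":[-1.3,0,-0.02],"rot":[0,0,0],"claw":1.0}
    - {"translation":[-1.3,0,0.11],"rot":[0,0,0],"claw":1.0}
    - {"translation":[-1.27,0,0.28],"rot":[0,0,0],"claw":1.0}
    - {"translation":[-1.22,0,0.44],"rot":[0,0,0],"claw":1.0}
    - {"translation":[-1.16,0,0.58],"rot":[0,0,0],"claw":1.0}
    - {"translation":[-1.09,0,0.71],"rot":[0,0,0],"claw":1.0}
    - {"translation":[-0.72,0,0.6],"rot":[0,0,0],"claw":1.0}
    - {"translation":[-0.53,0,0.51],"rot":[0,0,0],"claw":1.0}
    - {"translation":[-0.25,0,0.27],"rot":[0,0,0],"claw":1.0}

```text
time_s: 4.45
tool_pos: [0.4801, -0.3263, 0.1243]
eef_rot: [[0.101, 0.995, 0.0], [0.995, -0.101, -0.001], [-0.001, 0.0, -1.0]]
contact_force: [-2.3, -1.4, 5.3]
opening: 0.293
finger_force: 40.9
```

send_rows:
  commands:
    - {"translation":[0,0,0],"rot":[0,0,0],"claw":6.0}
    - {"translation":[0,0,0],"rot":[0,0,0],"claw":6.0}
    - {"translation":[0,0,0],"rot":[0,0,0],"claw":6.0}
    - {"translation":[0,0,-3.0],"rot":[0,0,0],"claw":6.0}
    - {"translation":[0,0,-3.5],"rot":[0,0,0],"claw":6.0}
    - {"translation":[0,0,-3.5],"rot":[0,0,0],"claw":8.5}
    - {"translation":[3.3,-1.2,0],"rot":[0,0,0],"claw":8.5}
    - {"translation":[3.3,-1.2,0],"rot":[0,0,0],"claw":8.5}
    - {"translation":[3.3,-1.2,0],"rot":[0,0,0],"claw":8.5}
    - {"translation":[3.1,-1.3,0],"rot":[0,0,0],"claw":8.5}

```text
time_s: 5.7
tool_pos: [0.4441, -0.1902, 0.2245]
eef_rot: [[0.101, 0.995, 0.0], [0.995, -0.101, -0.0], [-0.0, 0.0, -1.0]]
contact_force: [-0.3, 0.4, -0.5]
opening: 0.996
finger_force: 0.0
```

```bash
python3 - <<'E'
from h import *
s=arm.read_state(); print({k:np.round(s[k],3).tolist() for k in('tool_pos','q')})
im,d,W=cloud('wrist'); cv2.imwrite('pics/w3.png',im[:,:,::-1]); np.save('w3',W); np.save('w3im',im)
E
```

```text
{'tool_pos': [0.444, -0.19, 0.225], 'q': [-31.866, 12.334, -15.643, 62.0, 0.008, 63.922]}
```

View pics/w3.png

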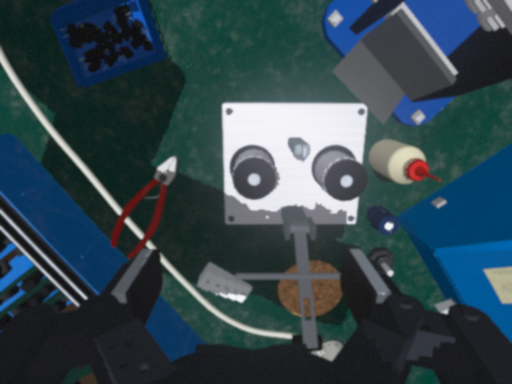

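The view shows the hasp back over the pad side, and the lids at (255,178) and (345,180) are free. I measure both lids.

```bash
python3 - <<'E'
from h import *
W=np.load('w3.npy'); v,u=np.mgrid[0:384,0:512]
for a,b in((225,290),(305,375)):
    m=(W[...,2]>.063)&(W[...,2]<.074)&(u>a)&(u<b)&(v>140)&(v<210)
    n,l,st,_=cv2.connectedComponentsWithStats(m.astype(np.uint8)); k=1+st[1:,4].argmax()
    print(cv2.minEnclosingCircle(W[l==k][:,:2].astype(np.float32)),W[l==k].mean(0))
m=(abs(W[...,2]-.01)<.004)&(u>215)&(u<372)&(v>95)&(v<228)
n,l,st,_=cv2.connectedComponentsWithStats(m.astype(np.uint8)); k=1+st[1:,4].argmax()
print(cv2.minAreaRect(W[l==k][:,:2].astype(np.float32)))
print(arm.grasp_offset)
E
```

```text
((0.4472009837627411, -0.19154635071754456), 0.02187742479145527) [ 0.44735788 -0.19090796  0.0689913 ]
((0.5392223596572876, -0.20273403823375702), 0.022288667038083076) [ 0.53851979 -0.20167025  0.06894924]
((0.4938129484653473, -0.19710084795951843), (0.14522685110569, 0.16503633558750153), 84.20986938476562)
0.0187
```

send_rows:
  commands:
    - {"translation":[-0.15,0.25,0],"rot":[0,0,-10],"claw":8.5}
    - {"translation":[0,0,0],"rot":[0,0,-10],"claw":8.5}
    - {"translation":[0,0,0],"rot":[0,0,-10],"claw":8.5}
    - {"translation":[0,0,0],"rot":[0,0,-10],"claw":8.5}
    - {"translation":[0,0,0],"rot":[0,0,-10],"claw":8.5}
    - {"translation":[0,0,0],"rot":[0,0,-10],"claw":8.5}
    - {"translation":[0,0,0],"rot":[0,0,-10],"claw":8.5}
    - {"translation":[0,0,0],"rot":[0,0,-10],"claw":8.5}
    - {"translation":[0,0,0],"rot":[0,0,-10],"claw":8.5}
    - {"translation":[0,0,0],"rot":[0,0,0],"claw":8.5}

```text
time_s: 7.0
tool_pos: [0.4468, -0.1931, 0.2245]
eef_rot: [[-0.995, 0.102, 0.0], [0.102, 0.995, -0.0], [-0.0, -0.0, -1.0]]
contact_force: [-0.8, 0.5, -0.5]
opening: 0.998
finger_force: 0.0
```

send_rows:
  commands:
    - {"translation":[0,0,4],"rot":[0,0,0],"claw":8.5}
    - {"translation":[0,0,4],"rot":[0,0,0],"claw":8.5}
    - {"translation":[0,0,3],"rot":[0,0,0],"claw":8.5}
    - {"translation":[0,0,3],"rot":[0,0,0],"claw":8.5}
    - {"translation":[0,0,3],"rot":[0,0,0],"claw":8.5}
    - {"translation":[0,0,2.4],"rot":[0,0,0],"claw":8.5}
    - {"translation":[0,0,0],"rot":[0,0,0],"claw":8.5}
    - {"translation":[0,0,0],"rot":[0,0,0],"claw":8.5}

```text
time_s: 8.0
tool_pos: [0.4472, -0.1934, 0.0312]
eef_rot: [[-0.995, 0.103, 0.001], [0.103, 0.995, -0.0], [-0.001, -0.0, -1.0]]
contact_force: [-0.0, -1.0, 0.2]
opening: 0.998
finger_force: 0.0
```

send_rows:
  commands:
    - {"translation":[0,0.1,0],"rot":[0,0,0],"claw":5.0}
    - {"translation":[0,0,0],"rot":[0,0,0],"claw":5.0}
    - {"translation":[0,0,0],"rot":[0,0,0],"claw":4.0}
    - {"translation":[0,0,0],"rot":[0,0,0],"claw":3.0}
    - {"translation":[0,0,0],"rot":[0,0,0],"claw":3.0}
    - {"translation":[0,0,0],"rot":[0,0,0],"claw":3.0}
  grip_force: 40

```text
time_s: 8.75
tool_pos: [0.4472, -0.1923, 0.0312]
eef_rot: [[-0.995, 0.101, 0.001], [0.101, 0.995, -0.001], [-0.001, -0.0, -1.0]]
contact_force: [-1.6, 1.5, 7.7]
opening: 0.508
finger_force: 39.8
```

send_rows:
  commands:
    - {"translation":[0,0,-0.8],"rot":[0,0,0],"claw":3.0}
    - {"translation":[0,0,-1.4],"rot":[0,0,0],"claw":3.0}
    - {"translation":[0,0,-1.4],"rot":[0,0,0],"claw":3.0}
    - {"translation":[0,0,-1.4],"rot":[0,0,0],"claw":3.0}
    - {"translation":[0,0,0],"rot":[0,0,0],"claw":3.0}
    - {"translation":[0,0,0],"rot":[0,0,0],"claw":3.0}
    - {"translation":[0,0,0],"rot":[0,0,0],"claw":3.0}
    - {"translation":[0,0,0],"rot":[0,0,0],"claw":3.0}
    - {"translation":[0,0,0],"rot":[0,0,0],"claw":3.0}

```text
time_s: 9.88
tool_pos: [0.4467, -0.1921, 0.0802]
eef_rot: [[-0.995, 0.101, -0.0], [0.101, 0.995, 0.0], [0.0, 0.0, -1.0]]
contact_force: [-0.5, -0.0, -1.5]
opening: 0.507
finger_force: 40.9
```

```bash
python3 - <<'E'
from h import *
for i in range(8):
    s=arm.read_state(); print({k:np.round(s[k],3).tolist() for k in('contact_force','torque','finger_force','tool_pos','joint_torque')}); im,d=arm.get_image('side')
cv2.imwrite('pics/s2.png',cv2.resize(im[110:290,180:350],None,fx=3.3,fy=3.3)[:,:,::-1])
E
```

```text
{'contact_force': [-0.502, -0.004, -1.454], 'torque': [0.006, 0.032, 0.049], 'finger_force': 40.853, 'tool_pos': [0.447, -0.192, 0.08], 'joint_torque': [0.001, -52.747, 26.925, 0.008, -0.001, 0.0]}
{'contact_force': [-0.085, -0.295, -2.437], 'torque': [-0.041, -0.012, 0.036], 'finger_force': 40.853, 'tool_pos': [0.447, -0.192, 0.08], 'joint_torque': [-0.0, -52.732, 26.931, 0.007, -0.0, -0.0]}
{'contact_force': [-1.034, -0.018, -0.685], 'torque': [-0.026, 0.006, -0.03], 'finger_force': 40.853, 'tool_pos': [0.447, -0.192, 0.08], 'joint_torque': [-0.001, -52.724, 26.938, 0.005, -0.001, 0.0]}
{'contact_force': [0.754, -0.048, -1.209], 'torque': [0.018, 0.012, 0.0], 'finger_force': 40.853, 'tool_pos': [0.447, -0.192, 0.08], 'joint_torque': [-0.002, -52.724, 26.945, 0.004, -0.001, 0.0]}
{'contact_force': [-0.536, 0.429, -1.37], 'torque': [-0.013, -0.033, 0.016], 'finger_force': 40.854, 'tool_pos': [0.447, -0.192, 0.08], 'joint_torque': [-0.001, -52.727, 26.952, 0.003, -0.001, 0.0]}
{'contact_force': [-0.173, 0.009, -2.207], 'torque': [-0.02, 0.054, 0.024], 'finger_force': 40.853, 'tool_pos': [0.447, -0.192, 0.08], 'joint_torque': [-0.003, -52.732, 26.958, 0.003, -0.001, -0.0]}
{'contact_force': [0.386, 0.753, -0.772], 'torque': [-0.056, -0.034, 0.006], 'finger_force': 40.853, 'tool_pos': [0.447, -0.192, 0.08], 'joint_torque': [-0.0, -52.737, 26.963, 0.002, -0.001, 0.0]}
{'contact_force': [0.039, -0.206, -1.679], 'torque': [-0.022, -0.055, -0.036], 'finger_force': 40.853, 'tool_pos': [0.447, -0.192, 0.08], 'joint_torque': [0.001, -52.743, 26.967, 0.002, -0.001, -0.0]}
```

View pics/s2.png

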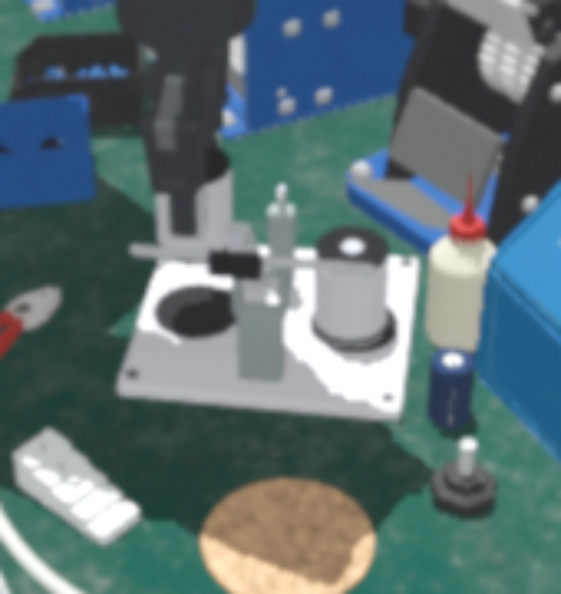

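The near housing is held upright above its seat at about (190,200) in the crop, pulling roughly 1.5 N, so it's the light one. Setting it back down.

send_rows:
  commands:
    - {"translation":[0,0,1.4],"rot":[0,0,0],"claw":3.0}
    - {"translation":[0,0,1.4],"rot":[0,0,0],"claw":3.0}
    - {"translation":[0,0,1.2],"rot":[0,0,0],"claw":3.0}
    - {"translation":[0,0,0.7],"rot":[0,0,0],"claw":3.0}
    - {"translation":[0,0,0.3],"rot":[0,0,0],"claw":3.0}
    - {"translation":[0,0,0],"rot":[0,0,0],"claw":3.0}
    - {"translation":[0,0,0],"rot":[0,0,0],"claw":3.0}
    - {"translation":[0,0,0],"rot":[0,0,0],"claw":4.6}
    - {"translation":[0,0,0],"rot":[0,0,0],"claw":6.0}
    - {"translation":[0,0,0],"rot":[0,0,0],"claw":8.5}

```text
time_s: 11.52
tool_pos: [0.4469, -0.1922, 0.0303]
eef_rot: [[-0.995, 0.101, 0.0], [0.101, 0.995, -0.0], [-0.0, -0.0, -1.0]]
contact_force: [-0.5, 0.7, -0.0]
opening: 0.891
finger_force: 0.0
```

send_rows:
  commands:
    - {"translation":[0,0,0],"rot":[0,0,0],"claw":8.5}
    - {"translation":[0,0,0],"rot":[0,0,0],"claw":8.5}
    - {"translation":[0,0,0],"rot":[0,0,0],"claw":8.5}
    - {"translation":[0,0,-2],"rot":[0,0,0],"claw":8.5}
    - {"translation":[0,0,-4],"rot":[0,0,0],"claw":8.5}
    - {"translation":[0,0,-4],"rot":[0,0,0],"claw":8.5}
    - {"translation":[0,0,-4],"rot":[0,0,0],"claw":8.5}
    - {"translation":[0,0,-4],"rot":[0,0,0],"claw":8.5}
    - {"translation":[0,0,0],"rot":[0,0,0],"claw":8.5}
    - {"translation":[0,0,0],"rot":[0,0,0],"claw":8.5}

```text
time_s: 12.78
tool_pos: [0.4466, -0.192, 0.2099]
eef_rot: [[-0.995, 0.101, -0.0], [0.101, 0.995, 0.0], [0.0, 0.0, -1.0]]
contact_force: [-0.7, 0.3, 0.6]
opening: 0.99
finger_force: 0.0
```

```bash
python3 - <<'E'
from h import *
s=arm.read_state(); print({k:np.round(s[k],3).tolist() for k in('tool_pos','q','contact_force')})
im,d,W=cloud('wrist'); cv2.imwrite('pics/w4.png',im[:,:,::-1])
for x,y in((.4465,-.192),(.540,-.2025)):
    m=(W[...,2]>.063)&(W[...,2]<.075)&(np.hypot(W[...,0]-x,W[...,1]-y)<.04)
    n,l,st,_=cv2.connectedComponentsWithStats(m.astype(np.uint8)); k=1+st[1:,4].argmax()
    P=W[l==k];print(cv2.minEnclosingCircle(P[:,:2].astype(np.float32)),P.mean(0),len(P))
E
```

```text
{'tool_pos': [0.447, -0.192, 0.21], 'q': [-31.886, 13.264, -16.714, 60.047, 0.0, -26.087], 'contact_force': [-0.737, 0.315, 0.569]}
((0.44648265838623047, -0.19196677207946777), 0.022069809958338737) [ 0.44560144 -0.19179666  0.06906801] 1643
((0.5392603278160095, -0.20424491167068481), 0.02273985929787159) [ 0.53726727 -0.20328585  0.0690224 ] 1312
```

View pics/w4.png

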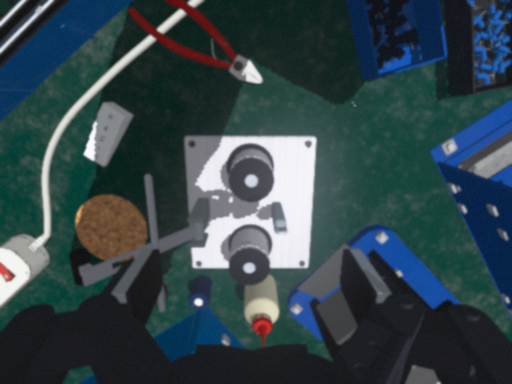

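The near housing (lid at (250,170)) stands on its seat within 1 mm, and the far lid is at (249,255). On to the far housing.

send_rows:
  commands:
    - {"translation":[-3.2,-0.15,0],"rot":[0,0,0],"claw":8.5}
    - {"translation":[-3.2,0,0],"rot":[0,0,0],"claw":8.5}
    - {"translation":[-3.0,0,0],"rot":[0,0,0],"claw":8.5}
    - {"translation":[0,0,4],"rot":[0,0,0],"claw":8.5}
    - {"translation":[0,0,4],"rot":[0,0,0],"claw":8.5}
    - {"translation":[0,0,3.5],"rot":[0,0,0],"claw":8.5}
    - {"translation":[0,0,3.4],"rot":[0,0,0],"claw":8.5}
    - {"translation":[0,0,3.0],"rot":[0,0,0],"claw":8.5}
    - {"translation":[0,0,0],"rot":[0,0,0],"claw":8.5}
    - {"translation":[0,0,0],"rot":[0,0,0],"claw":8.5}

```text
time_s: 14.08
tool_pos: [0.5403, -0.2032, 0.0318]
eef_rot: [[-0.995, 0.101, -0.0], [0.101, 0.995, -0.0], [0.0, -0.0, -1.0]]
contact_force: [0.2, 0.0, 0.2]
opening: 0.994
finger_force: 0.0
```

send_rows:
  commands:
    - {"translation":[0,0,0],"rot":[0,0,0],"claw":5.0}
    - {"translation":[0,0,0],"rot":[0,0,0],"claw":5.0}
    - {"translation":[0,0,0],"rot":[0,0,0],"claw":4.0}
    - {"translation":[0,0,0],"rot":[0,0,0],"claw":3.0}
    - {"translation":[0,0,0],"rot":[0,0,0],"claw":3.0}
    - {"translation":[0,0,0],"rot":[0,0,0],"claw":3.0}
    - {"translation":[0,0,0],"rot":[0,0,0],"claw":3.0}
  grip_force: 60

```text
time_s: 14.95
tool_pos: [0.5407, -0.2035, 0.0325]
eef_rot: [[-0.995, 0.101, 0.001], [0.101, 0.995, -0.001], [-0.001, -0.001, -1.0]]
contact_force: [-1.9, -0.5, 7.2]
opening: 0.496
finger_force: 60.2
```

send_rows:
  commands:
    - {"translation":[0,0,-0.8],"rot":[0,0,0],"claw":3.0}
    - {"translation":[0,0,-1.4],"rot":[0,0,0],"claw":3.0}
    - {"translation":[0,0,-1.4],"rot":[0,0,0],"claw":3.0}
    - {"translation":[0,0,-1.4],"rot":[0,0,0],"claw":3.0}
    - {"translation":[0,0,0],"rot":[0,0,0],"claw":3.0}
    - {"translation":[0,0,0],"rot":[0,0,0],"claw":3.0}
    - {"translation":[0,0,0],"rot":[0,0,0],"claw":3.0}
    - {"translation":[0,0,0],"rot":[0,0,0],"claw":3.0}
    - {"translation":[0,0,0],"rot":[0,0,0],"claw":3.0}

```text
time_s: 16.08
tool_pos: [0.5401, -0.203, 0.0811]
eef_rot: [[-0.995, 0.101, -0.0], [0.101, 0.995, 0.0], [0.0, 0.0, -1.0]]
contact_force: [-0.7, -0.1, -5.0]
opening: 0.496
finger_force: 61.5
```

```bash
python3 - <<'E'
from h import *
f=[]
for i in range(8):
    s=arm.read_state(); f.append(s['contact_force']); im,d=arm.get_image('side')
print(np.mean(f,0),s['tool_pos'],s['finger_force'])
E
```

```text
[-0.13708875  0.08902345 -4.40329149] [ 0.54019312 -0.20310953  0.081393  ] 61.52318162843585
```

The far housing is the heavy one at 4.4 N, so I carry it over the pad.

send_rows:
  commands:
    - {"translation":[0,0,-2],"rot":[0,0,0],"claw":3.0}
    - {"translation":[0,0,-3],"rot":[0,0,0],"claw":3.0}
    - {"translation":[0,0,-3],"rot":[0,0,0],"claw":3.0}
    - {"translation":[0,0,-3],"rot":[0,0,0],"claw":3.0}
    - {"translation":[0,0,-3],"rot":[0,0,0],"claw":3.0}
    - {"translation":[0.2,-2,0],"rot":[0,0,0],"claw":3.0}
    - {"translation":[0.2,-3,0],"rot":[0,0,0],"claw":3.0}
    - {"translation":[0.2,-3,0],"rot":[0,0,0],"claw":3.0}
    - {"translation":[0.3,-3,0],"rot":[0,0,0],"claw":3.0}
    - {"translation":[0.3,-3,0],"rot":[0,0,0],"claw":3.0}

```text
time_s: 17.73
tool_pos: [0.513, -0.3427, 0.2199]
eef_rot: [[-0.995, 0.102, -0.001], [0.102, 0.995, 0.001], [0.002, 0.001, -1.0]]
contact_force: [0.2, -1.0, -4.1]
opening: 0.496
finger_force: 62.9
```

send_rows:
  commands:
    - {"translation":[0.2,-2.2,0],"rot":[0,0,0],"claw":3.0}
    - {"translation":[0,-1,0],"rot":[0,0,0],"claw":3.0}
    - {"translation":[0,0,0],"rot":[0,0,0],"claw":3.0}
    - {"translation":[0,0,0],"rot":[0,0,0],"claw":3.0}
    - {"translation":[0,0,0],"rot":[0,0,0],"claw":3.0}
    - {"translation":[0,0,0],"rot":[0,0,0],"claw":3.0}

```text
time_s: 18.48
tool_pos: [0.5091, -0.3723, 0.2216]
eef_rot: [[-0.995, 0.1, 0.0], [0.1, 0.995, -0.0], [-0.0, -0.0, -1.0]]
contact_force: [-0.1, -0.1, -5.2]
opening: 0.494
finger_force: 62.9
```

```bash
python3 - <<'E'
from h import *
s=arm.read_state(); print({k:np.round(s[k],3).tolist() for k in('tool_pos','contact_force','finger_force','joint_velocities')})
im,d,W=cloud('side'); cv2.imwrite('pics/s3.png',im[:,:,::-1])
E
```

```text
{'tool_pos': [0.509, -0.372, 0.222], 'contact_force': [-0.075, -0.093, -5.181], 'finger_force': 62.91, 'joint_velocities': [-0.155, 0.131, 0.093, 0.094, -0.05, 0.056]}
```

View pics/s3.png

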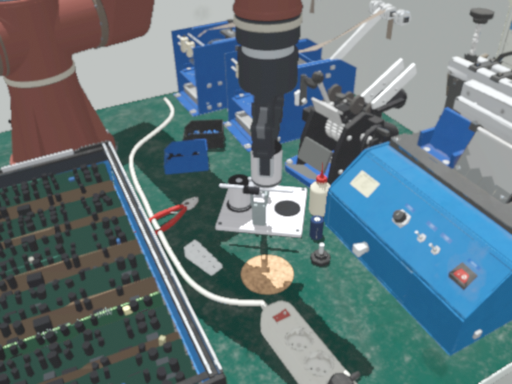

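The heavy housing is held upright over the pad, with the housing at (267,165) and the pad at (267,273). The light one stands on its seat at (238,192), the hasp is back and the bystanders haven't moved.

```bash
python3 -c "
from rig import arm
print(arm.close_job())"
```

```text
the job is handed in; nothing more can be done
None
```

The job is handed in, with no verdict returned: the far housing was the heavier (about 4.4 N against 1.5 N) and is held upright about 0.23 m above the table over the cork pad, with the near one released on its seat and the hasp left back.

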